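Prop the test kiln ajar with its lift lever

ROBOT

A 6-joint arm with a two-finger parallel gripper is mounted at the origin on a cart in front of the work surface, level with it; the furniture and walls round the work are solid. World frame = base frame: x ahead of the robot, y to its left, z up, the work surface at z = 0. Lengths are in m, angles in rad, forces in N, time in s.
With the tool pointing down it reaches from about 0.425 to 0.95 m from the base axis. Payload 3.5 kg.
Tool frame: the origin (TCP) lies on the centre line of the jaws, within the pads' length; the fingertips stand 17 mm ahead of it and the grasp point (between the pads) lies 2 mm behind it; z points along the fingers, y is the line along which they close (so a half turn about z gives the same grasp; the last joint's range is limited). The gripper opens to 85 mm and grips with 20 to 120 N. Pads are 22 mm wide; open, the fingers measure 114 mm over their backs; the gripper's body (76 mm by 85 mm) begins 54 mm behind the grasp point. The pads swing forward as they close: fully open they stand 13 mm farther back than shut.
Start: joints at [1.054, 0.286, 1.577, -0, 1.279, -0.15], TCP at [0.242, 0.63, 0.222] pointing down, gripper open.
Joint ranges: [-2.77, 2.77], [-0.9, 2.22], [0.21, 2.48], [-1.53, 4.67], [0.24, 2.81], [-2.84, 2.84]. Speed limits (rad/s): [2.79, 2.79, 3.14, 3.14, 3.14, 3.14].

INTERFACE

Orientations are given as a unit quaternion [x, y, z, w].
In Python, from plant import ctrl gives the robot as it stands. The module is installed in compiled form; this text tells all that it offers.
- The arm moves only by the tool drive_tool, never from a script. Its argument "moves" is a list of rows, each a list of 3 entries, a list of its own where there are three numbers: the turn, a rotation vector about the tool's x, y, z in rad, then the shift along the tool's x, y, z in m, then the finger opening in m, from 0 to 0.0854. A call has 1 to 5 rows; each row shifts and turns the commanded pose from where the row before left it, along the tool's axes as they then stand; what a row does not reach is not made up. A row lasts 1/8 s, in which the tool goes at most 62.5 mm and 10.7 degrees, less where a joint would pass 70% of its speed; a pose out of reach is approached as far as the arm can. A call with a gripper value outside its range is refused whole. The fingers move at their own pace and stop on an object; "grip_force" is the grip in N (left out, the last holds). Time passes only in rows, so rows that do not move let the fingers close. It gives the time, the measured TCP pose, the force, the opening and the grip force at its end, in the units of the state.
- ctrl.get_state(): the state, without advancing time (a new reading comes with each control period).
- ctrl.read_camera(name): name is "scene" or "top"; returns a dict with "image" (480x640x3 uint8, red, green, blue), "fx", "fy", "cx", "cy" (pixels), "R" (3x3) and "t" (3): a world point X has camera coordinates R X + t. Camera axes: x right, y down, z forward; pixel columns grow to the right and rows downward; lengths in m; the calibration is good to about 2 mm. A picture is of the moment at which its call begins. There is no depth.
- ctrl.sign_off(): hands the job in; it is judged then, once.
The state is a dict: "time": time; "qpos": joint angles; "dq": joint speeds; "joint_efforts": joint torques, N m; "eef_pos": TCP position; "tcp_rot": TCP orientation; "contact_force": force on the tool from outside, world axes, zero at the start; "wrist_torque": the same for the moment, N m; "opening": opening from 0.0 (shut) to 1.0 (fully open); "finger_force": force on a finger pad.
Only numpy, scipy, OpenCV 4.12 (cv2) and the standard library are available. Lean on these libraries where they do the work, as an engineer would, in place of code of your own. Each camera call takes 0.05 s, during which the arm holds its last target. There are 200 camera calls.

TASK

Prop the bench kiln's heavy lid ajar by its lift lever: with the fingertips press the red pad down until the lever is at the bottom of the grey keeper gate, push it to the left under the overhang, and let it up gently so that it stays hooked behind the lip; then come away. Only press and push: never pick the lever out of its fork, touch the kiln or its lid, or let the lid drop, and leave everything else on the table where it stands.

Things in the scene. Friction and masses are not known exactly. Their poses are not given: they have to be found in the camera images.
- kiln: Low silvery bench kiln, 240 deep x 270 wide x 215 mm tall, black control panel at the right of its front. Origin: on the table, 95 mm before the middle of its front face, right under the fulcrum pin of the stand; x points to its back, its front (-x) looks roughly at the robot. Fixed. Stand and lever are in front of it.
- kiln_lid: The kiln's heavy lid (about 4 kg), 240 x 270 x 55 mm, hinged along the kiln's back edge, so that its front rises; it falls shut by its weight. Origin: front lower edge, middle, of the steel lug, 76 mm wide, that sticks out 55 mm from its front over the lever's roller: 165 mm above the table when shut, about 199 mm with the lever at the bottom of the gate, 193 mm with it hooked.
- lift_stand: Fixed grey stand in front of the kiln, axes as the kiln's (x to the back, y left, z up). Origin on the table, under the fulcrum pin. Base 205 x 100 x 8 mm; fork whose 34 mm gap carries the pin 158 mm up; 140 mm nearer the robot the keeper gate, a 10 mm plate across the lever, 81 mm wide, right upright 222 mm tall, left part about 192 mm.
- fulcrum (a point): Centre of the 12 mm pin in the fork of the stand, 158 mm above the table. The lever rests on it by a saddle open below, and turns on it up and down and about 0.2 rad sideways.
- gate_channel (a point): Where the lever's round neck (14 mm thick) has its centre at the bottom of the gate's upright channel: channel 20 mm wide, open above, at the right (-y) of the gate; its floor is 120 mm above the table, 7 mm below this point.
- gate_notch (a point): Where the neck's centre comes to rest, hooked: 30 mm left (+y of the stand) of gate_channel and 14 mm higher, in a pocket 32 mm wide under the overhang. Between channel and pocket a lip 5 mm thick hangs down to 142 mm above the table; the neck passes under it with 8 mm to spare when down on the gate's floor, and cannot come back once let up behind it.
- lift_lever: Loose steel lever, 0.45 kg, 310 mm long. Origin on the fulcrum pin's axis. Long arm towards the robot (about -x), short end with a brass roller 65 mm beyond the pin under a steel lug of the lid. It rests sloping, 0.22 rad up to the robot, neck above the gate's channel; its body axes are level in that pose. At the bottom of the gate it slopes 0.32 rad down.
- lever_pad (a point): Centre of the top face of the red press pad on the long end, 215 mm from the pin: 62 x 62 mm, sides turned up 15 mm, 56 mm apart inside; a fingertip can push sideways on them. Rests 223 mm above the table; about 110 mm lower it is stopped hard by the gate's floor. Takes 3 to 8 N down, 4 to 8 N sideways; the lid drives it back up. Hooked: about 45 mm farther left, 20 mm above its lowest.
- lever_neck (a point): Centre of the lever's round neck, 140 mm from the pin, where it crosses the gate plate.
- bisque_cup_b: Bystander: small terracotta-coloured cup, 65 mm wide, 50 mm tall. Origin: centre of its underside.
- masking_tape: Bystander: roll of masking tape lying flat, 105 mm wide, 20 mm tall. Origin: centre of its underside.
- brush_3: Bystander: red paintbrush lying down, 210 mm long. Origin: centre of its underside.
- tea_glass: Bystander: tea glass, 68 mm wide, 91 mm tall. Origin: centre of its underside.
- pot_c: Bystander: yellow pot with a blue cap, 49 mm wide, 62 mm tall. Origin: centre of its underside.
- pot_a: Bystander: blue pot with a white cap, 42 mm wide, 53 mm tall. Origin: centre of its underside.
- stilt: Bystander: three-armed kiln stilt, 55 mm wide, 13 mm tall. Origin: centre of its underside.

How it is judged:
On the way, in this order (a step that is already met when the one before it is completed fails the run):
1. the fingers press the lever to the bottom of the gate, raising the lid (height (world z) of kiln_lid above 0.191 m and y of lever_neck in the frame of lift_stand below 0 m and contact force between the fingers and lift_lever above 0.5 N), for 0.05 s.
2. still pressed, the lever's neck is pushed under the overhang (height (world z) of kiln_lid above 0.187 m and y of lever_neck in the frame of lift_stand above 0.006 m and contact force between the fingers and lift_lever above 0.3 N), for 0.05 s.
At the end, for the whole second after the job is handed in: The lever's neck rests in the pocket of the gate behind the lip (6 to 32 mm left of the stand's middle, below 150 mm), its saddle within 12 mm of the pin, and the lug of the lid stands still, 22 mm or more above its shut height (height (world z) of kiln_lid above 0.187 m and linear speed of kiln_lid below 0.01 m/s and y of lever_neck in the frame of lift_stand between 0.006 and 0.032 m and z of lever_neck in the frame of lift_stand below 0.15 m and distance between lift_lever and fulcrum below 0.012 m and linear speed of lift_lever below 0.02 m/s); the robot touches nothing.
It fails at once if the lever is lifted or pulled out of its fork (distance between lift_lever and fulcrum above 0.02 m).
It fails at once if the arm or fingers touch the kiln or its lid (contact force between any of the fingers, the arm and kiln above 1 N).
It fails at once if the lid drops or is flung up (faster than 0.35 m/s) (linear speed of kiln_lid above 0.35 m/s).
It fails at once if something else on the table is moved by more than 25 mm (distance of any of bisque_cup_b, masking_tape, brush_3, tea_glass, pot_c, pot_a, stilt from where it was at the start of the episode above 0.025 m).
It also fails if it takes over 42 s, if anything falls off the work surface, if the arm or the gripper's body presses on something with over 40 N, if the wrist force passes 120 N, or if a joint passes its speed limit or range.

## Working session

There is one attempt and no reset: what is moved stays moved. The work goes in short steps, Python scripts to look and compute and a tool call to move; the robot and the scene stay as the last step left them, time stands still between calls to the robot, and variables do not carry over. Pictures are saved under pics/ and viewed, at most 10 in all, crops included, and the job is handed in when it is done.

Besides the shell and the picture viewer there is one more tool, called after "Call:" as a command line: name --argument value ..., lists and objects as JSON in quotes. drive_tool: Moves the arm, as the interface text tells. Its arguments: {"type":"object","properties":{"moves":{"type":"array","items":{"type":"array"}},"grip_force":{"type":"number"}},"required":["moves"]}

```bash
mkdir -p pics; cat > h.py <<'E'
import numpy as np,cv2
from plant import ctrl
def shot(n,f):
    c=ctrl.read_camera(n); cv2.imwrite('pics/'+f,c['image'][:,:,::-1]); return c
def ray(c,u,v):
    R=np.array(c['R']);t=np.array(c['t'])
    return -R.T@t, R.T@np.array([(u-c['cx'])/c['fx'],(v-c['cy'])/c['fy'],1])
def onz(c,u,v,z):
    o,d=ray(c,u,v); return o+d*(z-o[2])/d[2]
def proj(c,X):
    p=np.array(c['R'])@np.array(X)+np.array(c['t']); return c['fx']*p[0]/p[2]+c['cx'],c['fy']*p[1]/p[2]+c['cy']
E
python3 - <<'E'
from h import *
s=ctrl.get_state(); print({k:np.round(v,3).tolist() for k,v in s.items()})
a=shot('scene','s0.png');b=shot('top','t0.png')
for c in(a,b):
    print(ray(c,320,240)); 
    m=cv2.inRange(cv2.cvtColor(c['image'],cv2.COLOR_RGB2HSV),(0,150,70),(8,255,255))|cv2.inRange(cv2.cvtColor(c['image'],cv2.COLOR_RGB2HSV),(172,150,70),(180,255,255))
    n,_,st,ce=cv2.connectedComponentsWithStats(m)
    for i in range(1,n):
        if st[i,4]>60: print(st[i],ce[i])
E
```

```text
{'time': 0.0, 'qpos': [1.054, 0.287, 1.578, -0.0, 1.279, -0.15], 'dq': [-0.002, -0.0, -0.002, 0.001, -0.0, -0.001], 'joint_efforts': [-0.0, -40.597, -29.263, -0.0, 0.006, 0.0], 'eef_pos': [0.242, 0.63, 0.221], 'tcp_rot': [0.182, 0.983, -0.001, -0.0], 'contact_force': [0.479, -0.109, -0.277], 'wrist_torque': [-0.011, -0.018, 0.039], 'finger_force': 0.0, 'opening': 1.001}
(array([-0.34596734, -1.02404147,  0.78398382]), array([ 0.62466072,  0.6488083 , -0.43461501]))
[184 166   8  18 106] [187.73584906 173.40566038]
[289 207  37  16 302] [306.61589404 215.04304636]
[229 325  57  21 115] [262.33043478 336.76521739]
(array([ 0.45032802, -0.03035213,  1.71570193]), array([ 0.07158141, -0.00122165, -0.99744981]))
[   0  152   41   42 1184] [ 17.86064189 172.77787162]
[325 240  25  23 457] [336.57549234 251.40919037]
```

View pics/s0.png

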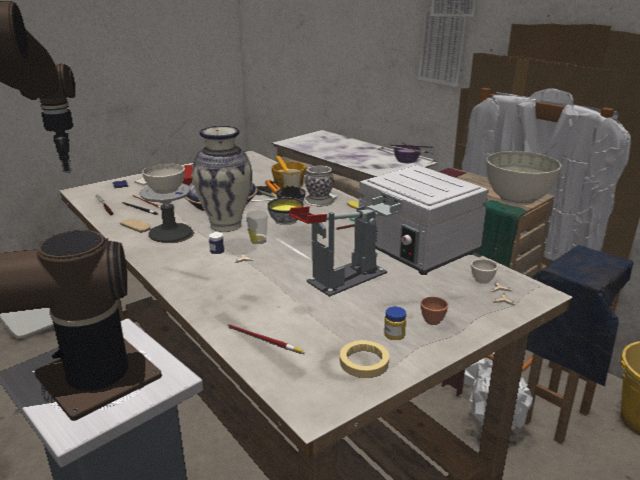

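View pics/t0.png

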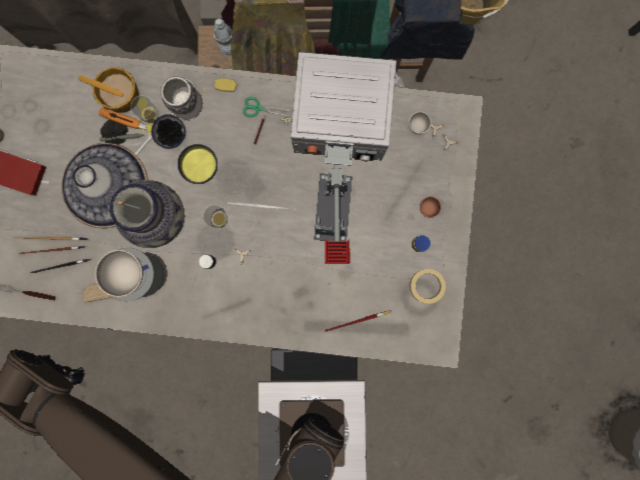

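```bash
cat > m.py <<'E'
from h import *
a=ctrl.read_camera('scene');b=ctrl.read_camera('top')
def tri(p,q):
    o1,d1=ray(a,*p);o2,d2=ray(b,*q)
    s=np.linalg.lstsq(np.c_[d1,-d2],o2-o1,rcond=None)[0]; A=o1+d1*s[0];B=o2+d2*s[1]; return np.round((A+B)/2,3),np.linalg.norm(A-B)
E
python3 - <<'E'
from m import *
print('pad',tri((306.6,215),(337,251.5)), onz(b,337,251.5,.225))
print('vase top',tri((219,132),(137,208)),'bowl',tri((164,178),(122,273)))
print('glass',onz(b,217,217,.09))
# kiln lid corners on top image z~.22
for p in((302,54),(397,60),(386,158),(292,152)): print('lid',p,onz(b,*p,.215))
for p in((329,145),(353,145),(325,163),(353,164)): print('lug',onz(b,*p,.2))
for p in ((320,174),(352,176),(314,240),(346,241)): print('base',onz(b,*p,.008))
cr=cv2.resize(b['image'][140:270,290:380],None,fx=6,fy=6,interpolation=cv2.INTER_CUBIC)[:600*2]
cv2.imwrite('pics/t1.png',cv2.resize(b['image'][145:270,290:390],None,fx=4.8,fy=4.8,interpolation=cv2.INTER_CUBIC)[:,:,::-1])
cv2.imwrite('pics/s1.png',cv2.resize(a['image'][180:300,270:430],None,fx=5,fy=5,interpolation=cv2.INTER_CUBIC)[:,:,::-1])
E
```

```text
pad (array([ 0.525, -0.076,  0.229]), np.float64(0.0029190900476571365)) [ 0.52636585 -0.07658425  0.225     ]
vase top (array([0.635, 0.426, 0.311]), np.float64(0.005780271897849288)) bowl (array([0.477, 0.505, 0.184]), np.float64(0.0021121610383237122))
glass [0.63731628 0.26417419 0.09      ]
lid (302, 54) [1.06521101 0.01031486 0.215     ]
lid (397, 60) [ 1.04500565 -0.24727851  0.215     ]
lid (386, 158) [ 0.77623215 -0.2119438   0.215     ]
lid (292, 152) [0.79583313 0.03999252 0.215     ]
lug [ 0.81721575 -0.05988888  0.2       ]
lug [ 0.8163609  -0.12499514  0.2       ]
lug [ 0.76794132 -0.04838332  0.2       ]
lug [ 0.76421504 -0.12413321  0.2       ]
base [ 0.77446567 -0.03498743  0.008     ]
base [ 0.76704736 -0.1323571   0.008     ]
base [ 0.57310898 -0.01430741  0.008     ]
base [ 0.56885986 -0.11097309  0.008     ]
```

View pics/t1.png

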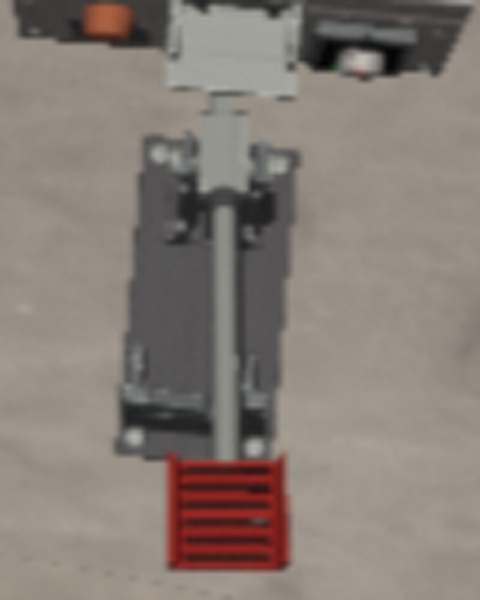

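View pics/s1.png

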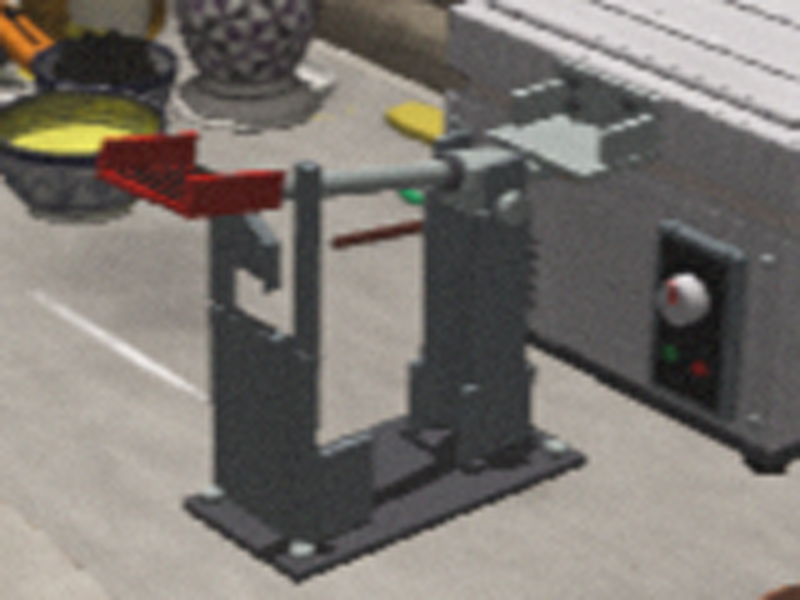

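The top crop shows the pad centred at about full-image (337.5, 252), with side flanges up and the stand turned about -0.105 rad. The scene crop shows the neck above the right channel, with the notch to its left.

Call:
drive_tool --moves '[[[0,0,-0.131],[0,0,-0.05],0],[[0,0,-0.131],[0,0,-0.05],0],[[0,0,0],[-0.0244,-0.0444,0],0],[[0,0,0],[-0.0244,-0.0444,0],0],[[0,0,0],[-0.0244,-0.0444,0],0]]'

```text
time: 0.82
eef_pos: [0.3012, 0.4885, 0.3223]
tcp_rot: [0.052, 0.999, -0.0, 0.0]
contact_force: [0.4, 0.8, 0.2]
opening: -0.001
finger_force: 0.0
```

Call:
drive_tool --moves '[[[0,0,0],[-0.0244,-0.0444,0],0],[[0,0,0],[-0.0244,-0.0444,0],0],[[0,0,0],[-0.0244,-0.0444,0],0],[[0,0,0],[-0.025,-0.051,0],0],[[0,0,0],[-0.025,-0.051,0],0]]'

```text
time: 1.45
eef_pos: [0.399, 0.2415, 0.3224]
tcp_rot: [0.052, 0.999, 0.0, 0.0]
contact_force: [-0.2, -0.0, -0.2]
opening: 0.001
finger_force: 0.0
```

Call:
drive_tool --moves '[[[0,0,0],[-0.0251,-0.0492,0],0],[[0,0,0],[-0.0251,-0.0492,0],0],[[0,0,0],[-0.0251,-0.0492,0],0],[[0,0,0],[-0.0251,-0.0492,0],0],[[0,0,0],[-0.0251,-0.0492,0],0]]'

```text
time: 2.08
eef_pos: [0.4981, -0.0164, 0.3224]
tcp_rot: [0.053, 0.999, 0.0, 0.0]
contact_force: [-0.5, -0.8, -0.2]
opening: -0.003
finger_force: 0.0
```

Call:
drive_tool --moves '[[[0,0,0],[-0.0251,-0.0492,0],0],[[0,0,0],[0,0,0.03],0],[[0,0,0],[0,0,0.01],0],[[0,0,0],[0,0,0],0]]'

```text
time: 2.58
eef_pos: [0.5171, -0.0655, 0.2815]
tcp_rot: [0.052, 0.999, 0.0, -0.001]
contact_force: [-0.2, -0.2, 0.5]
opening: 0.003
finger_force: 0.0
```

```bash
python3 - <<'E'
from m import *
s=ctrl.get_state(); print(s['eef_pos'],s['contact_force'],s['qpos'])
t=np.array(s['eef_pos'])-[0,0,.017]
print(proj(a,t),proj(b,t))
A=cv2.resize(a['image'][130:280,240:440],None,fx=3.9,fy=3.9,interpolation=cv2.INTER_CUBIC)
cv2.imwrite('pics/s2.png',A[:,:,::-1])
E
```

```text
[ 0.51799819 -0.06558712  0.28349012] [-0.06703364  0.57495263 -0.14981105] [-3.20436627e-01 -9.89282413e-02  1.87964081e+00  4.35155579e-05
  1.35931778e+00 -1.78761546e+00]
(np.float64(301.99438047250675), np.float64(199.92255683166258)) (np.float64(333.2439239171866), np.float64(253.98551322794407))
```

View pics/s2.png

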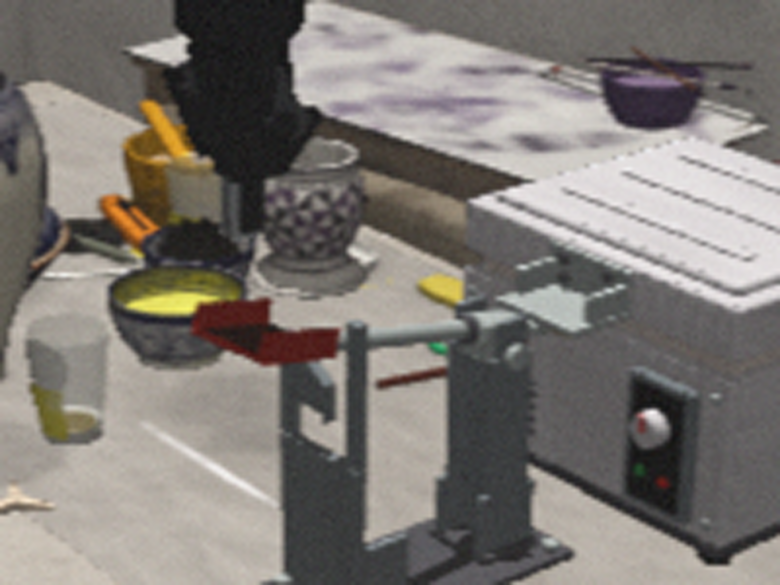

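The picture shows the fingers above the pad's left half, with the tip near crop (240, 235). The gate and fork are clear, so I'm going down.

Call:
drive_tool --moves '[[[0,0,0],[0,0,0.02],0],[[0,0,0],[0,0,0.01],0],[[0,0,0],[0,0,0.006],0],[[0,0,0],[0,0,0.006],0],[[0,0,0],[0,0,0.006],0]]'

```text
time: 3.3
eef_pos: [0.5179, -0.0662, 0.2343]
tcp_rot: [0.052, 0.999, -0.0, 0.0]
contact_force: [-0.7, -1.0, 0.4]
opening: 0.002
finger_force: 0.0
```

Call:
drive_tool --moves '[[[0,0,0],[0,0,0.006],0],[[0,0,0],[0,0,0.006],0],[[0,0,0],[0,0,0.006],0]]'

```text
time: 3.68
eef_pos: [0.5175, -0.0661, 0.2166]
tcp_rot: [0.052, 0.999, 0.0, -0.0]
contact_force: [-2.3, 0.3, 6.1]
opening: -0.001
finger_force: 2.7
```

Call:
drive_tool --moves '[[[0,0,0],[0,0,0.006],0],[[0,0,0],[0,0,0.006],0]]'

```text
time: 3.92
eef_pos: [0.5177, -0.0663, 0.2057]
tcp_rot: [0.052, 0.999, -0.0, -0.0]
contact_force: [-2.9, 0.6, 6.0]
opening: -0.001
finger_force: 2.9
```

```bash
python3 - <<'E'
from m import *
s=ctrl.get_state(); print(s['eef_pos'],s['contact_force'])
A=cv2.resize(a['image'][130:280,240:440],None,fx=3.9,fy=3.9,interpolation=cv2.INTER_CUBIC)
cv2.imwrite('pics/s3.png',A[:,:,::-1])
E
```

```text
[ 0.5176338  -0.066291    0.20511487] [-3.00270551  0.18722013  5.87567372]
```

View pics/s3.png

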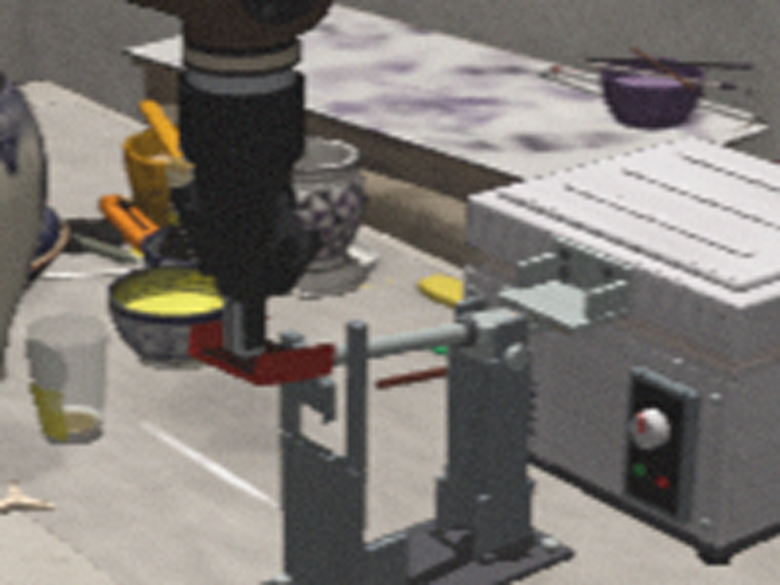

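The fingers press in the pad, left of its middle, and the lever is starting down with the neck in the channel.

Call:
drive_tool --moves '[[[0,0,0],[0.002,0,0.008],0],[[0,0,0],[0.002,0,0.008],0],[[0,0,0],[0.001,0,0.008],0],[[0,0,0],[0.001,0,0.008],0],[[0,0,0],[0.001,0,0.008],0]]'

```text
time: 4.65
eef_pos: [0.5128, -0.0661, 0.1666]
tcp_rot: [0.052, 0.999, -0.001, 0.003]
contact_force: [1.0, -0.2, 6.0]
opening: 0.003
finger_force: 3.5
```

Call:
drive_tool --moves '[[[0,0,0],[0,0,0.008],0],[[0,0,0],[0,0,0.008],0],[[0,0,0],[0,0,0.008],0],[[0,0,0],[-0.001,0,0.006],0]]'

```text
time: 5.15
eef_pos: [0.5132, -0.0659, 0.1365]
tcp_rot: [0.052, 0.999, -0.0, 0.002]
contact_force: [-3.0, 1.0, 7.1]
opening: -0.001
finger_force: 4.1
```

Call:
drive_tool --moves '[[[0,0,0],[-0.001,0,0.006],0],[[0,0,0],[-0.001,0,0.006],0],[[0,0,0],[-0.001,0,0.005],0]]'

```text
time: 5.52
eef_pos: [0.5152, -0.0659, 0.1188]
tcp_rot: [0.052, 0.999, -0.0, 0.0]
contact_force: [-4.4, 2.0, 8.4]
opening: 0.0
finger_force: 4.2
```

Call:
drive_tool --moves '[[[0,0,0],[0,0,0.004],0],[[0,0,0],[0,0,0.002],0]]'

```text
time: 5.78
eef_pos: [0.516, -0.0661, 0.1132]
tcp_rot: [0.052, 0.999, -0.0, 0.001]
contact_force: [-2.4, 1.0, 7.9]
opening: 0.003
finger_force: 4.1
```

Call:
drive_tool --moves '[[[0,0,0],[0,0,0.003],0],[[0,0,0],[0,0,0.002],0]]'

```text
time: 6.02
eef_pos: [0.5167, -0.0662, 0.1087]
tcp_rot: [0.052, 0.999, -0.0, 0.002]
contact_force: [-0.4, 2.1, 8.2]
opening: 0.003
finger_force: 4.0
```

```bash
python3 - <<'E'
from m import *
s=ctrl.get_state(); print(s['eef_pos'],s['contact_force'])
A=cv2.resize(a['image'][130:280,240:440],None,fx=3.9,fy=3.9,interpolation=cv2.INTER_CUBIC)
cv2.imwrite('pics/s4.png',A[:,:,::-1])
E
```

```text
[ 0.51666197 -0.06627637  0.10855242] [-0.90625792  0.74697831  6.83403478]
```

View pics/s4.png

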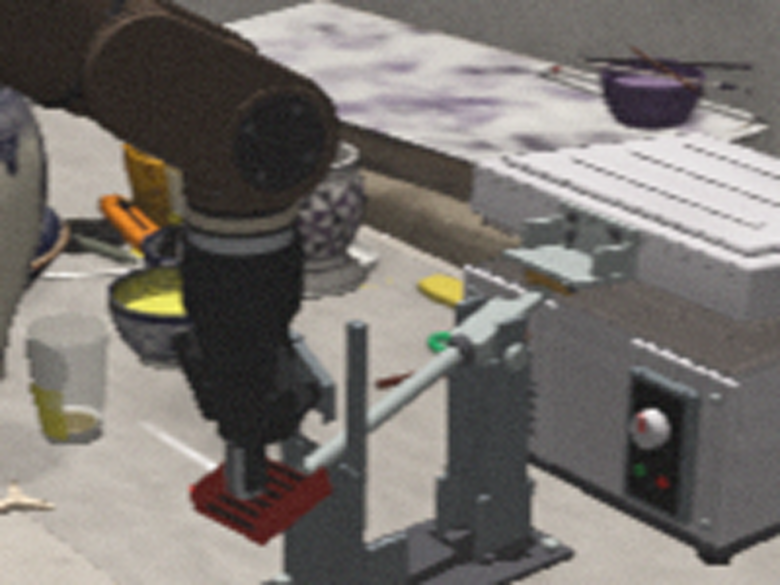

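The lever is almost at the bottom, the lid is raised, and the fingertips are well inside the pad. The floor's hard stop isn't felt yet.

Call:
drive_tool --moves '[[[0,0,0],[0,0,0.002],0],[[0,0,0],[0,0,0.002],0]]'

```text
time: 6.38
eef_pos: [0.5174, -0.0664, 0.1054]
tcp_rot: [0.052, 0.999, -0.001, 0.003]
contact_force: [-1.1, 0.7, 12.5]
opening: -0.002
finger_force: 6.4
```

Call:
drive_tool --moves '[[[0,0,0],[0,0,0.002],0],[[0,0,0],[0,0,0.001],0]]'

```text
time: 6.62
eef_pos: [0.5177, -0.0664, 0.1045]
tcp_rot: [0.052, 0.999, -0.001, 0.003]
contact_force: [-5.2, 1.7, 21.6]
opening: -0.003
finger_force: 11.1
```

Call:
drive_tool --moves '[[[0,0,0],[0,0.004,-0.001],0],[[0,0,0],[0,0.005,0],0],[[0,0,0],[0,0.005,0],0]]'

```text
time: 7.0
eef_pos: [0.5182, -0.0561, 0.1045]
tcp_rot: [0.051, 0.999, -0.005, 0.002]
contact_force: [-6.1, -10.3, 13.8]
opening: -0.0
finger_force: 7.3
```

Call:
drive_tool --moves '[[[0,0,0],[0,0.005,0],0],[[0,0,0],[0,0.005,0],0]]'

```text
time: 7.25
eef_pos: [0.5193, -0.0461, 0.1044]
tcp_rot: [0.051, 0.999, -0.005, 0.002]
contact_force: [-5.2, -9.7, 14.0]
opening: -0.001
finger_force: 7.2
```

Call:
drive_tool --moves '[[[0,0,0],[0,0.005,0],0],[[0,0,0],[0,0.005,0],0],[[0,0,0],[0,0.005,0],0]]'

```text
time: 7.62
eef_pos: [0.5212, -0.0309, 0.1045]
tcp_rot: [0.052, 0.999, -0.004, 0.003]
contact_force: [-5.2, -9.2, 13.2]
opening: 0.004
finger_force: 6.7
```

Call:
drive_tool --moves '[[[0,0,0],[0,0.005,0],0],[[0,0,0],[0,0.003,0],0]]'

```text
time: 7.88
eef_pos: [0.5225, -0.0227, 0.1045]
tcp_rot: [0.052, 0.999, -0.004, 0.003]
contact_force: [-2.3, -6.5, 12.6]
opening: -0.003
finger_force: 6.2
```

```bash
python3 - <<'E'
from m import *
s=ctrl.get_state(); print(s['eef_pos'],s['contact_force'])
A=cv2.resize(a['image'][170:280,260:400],None,fx=5,fy=5,interpolation=cv2.INTER_CUBIC)
cv2.imwrite('pics/s5.png',A[:,:,::-1])
E
```

```text
[ 0.52257662 -0.02190272  0.10448139] [-3.07955193 -5.10864298 12.19291034]
```

View pics/s5.png

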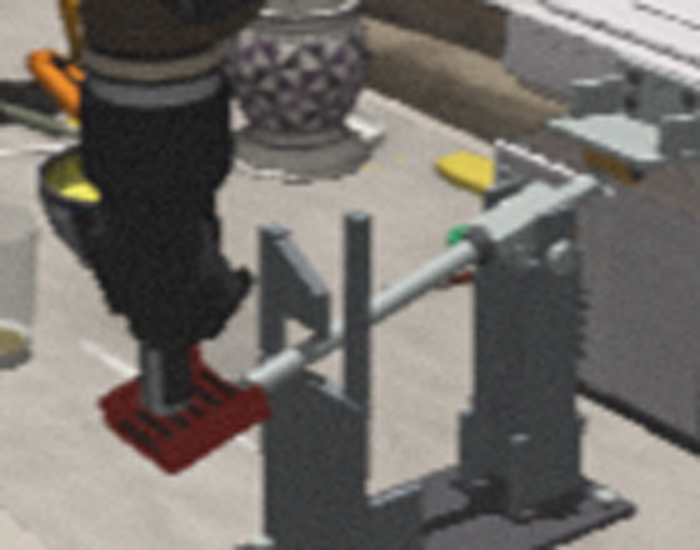

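The neck is now under the overhang, left of the lip. I'll push a little farther and then ease up.

Call:
drive_tool --moves '[[[0,0,0],[0,0.004,0],0],[[0,0,0],[0,0,-0.002],0],[[0,0,0],[0,0,-0.004],0]]'

```text
time: 8.35
eef_pos: [0.5218, -0.0165, 0.108]
tcp_rot: [0.052, 0.999, -0.001, 0.002]
contact_force: [1.0, -4.0, 2.1]
opening: -0.002
finger_force: 2.2
```

Call:
drive_tool --moves '[[[0,0,0],[0,0,-0.004],0],[[0,0,0],[0,0,-0.004],0],[[0,0,0],[0,0,-0.004],0]]'

```text
time: 8.72
eef_pos: [0.5189, -0.0146, 0.1179]
tcp_rot: [0.052, 0.999, 0.0, -0.002]
contact_force: [-1.2, -0.9, 1.3]
opening: 0.0
finger_force: 1.6
```

Call:
drive_tool --moves '[[[0,0,0],[0,0,-0.003],0],[[0,0,0],[0,0,-0.003],0],[[0,0,0],[0,0,-0.003],0]]'

```text
time: 9.1
eef_pos: [0.52, -0.0147, 0.1272]
tcp_rot: [0.052, 0.999, 0.0, 0.0]
contact_force: [-0.6, 0.2, 0.4]
opening: -0.003
finger_force: 0.0
```

```bash
python3 - <<'E'
from m import *
s=ctrl.get_state(); print(s['eef_pos'],s['contact_force'],s['finger_force'])
A=cv2.resize(a['image'][170:280,260:400],None,fx=5,fy=5,interpolation=cv2.INTER_CUBIC)
cv2.imwrite('pics/s6.png',A[:,:,::-1])
E
```

```text
[ 0.5205006  -0.01490984  0.12778894] [ 0.10553318 -0.00894852  0.59681617] 0.0
```

View pics/s6.png

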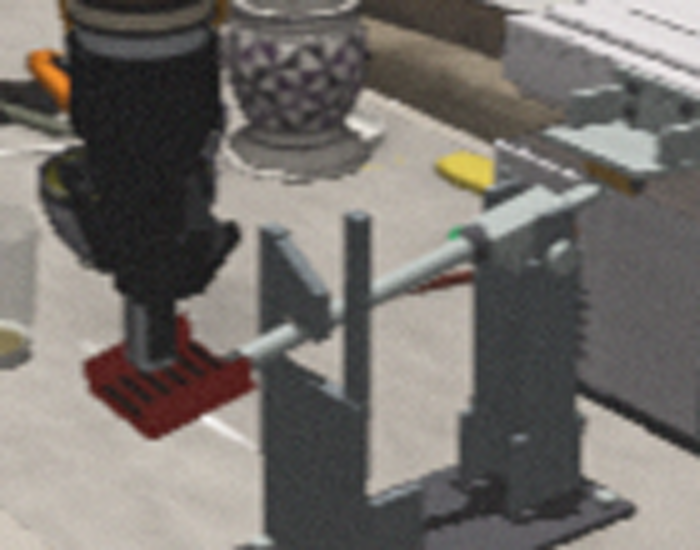

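The lever is hooked: the neck is up behind the lip at about (310, 335), the lid is raised, and the fingers have let go. I'll go straight up, away from the flange (0.5 mm right first), then back.

Call:
drive_tool --moves '[[[0,0,0],[0,-0.003,-0.004],0],[[0,0,0],[0,0,-0.02],0],[[0,0,0],[0,0,-0.05],0],[[0,0,0],[0,0,-0.05],0],[[0,0,0],[0.02,0,-0.03],0]]'

```text
time: 9.82
eef_pos: [0.5011, -0.0165, 0.285]
tcp_rot: [0.052, 0.999, -0.0, 0.002]
contact_force: [0.7, -0.1, 0.3]
opening: 0.001
finger_force: 0.0
```

Call:
drive_tool --moves '[[[0,0,0],[0,0,0],0],[[0,0,0],[0,0,0],0],[[0,0,0],[0,0,0],0],[[0,0,0],[0,0,0],0]]'

```text
time: 10.32
eef_pos: [0.4995, -0.016, 0.2798]
tcp_rot: [0.052, 0.999, 0.0, -0.001]
contact_force: [-0.4, -0.1, 0.9]
opening: 0.0
finger_force: 0.0
```

```bash
python3 - <<'E'
from m import *
s=ctrl.get_state(); print(s['eef_pos'],s['contact_force'],s['time'])
A=cv2.resize(a['image'][170:280,260:400],None,fx=5,fy=5,interpolation=cv2.INTER_CUBIC)
cv2.imwrite('pics/s7.png',A[:,:,::-1])
E
```

```text
[ 0.49973414 -0.01600048  0.28047691] [-0.17651498 -0.76538644  0.66015921] 10.425
```

View pics/s7.png

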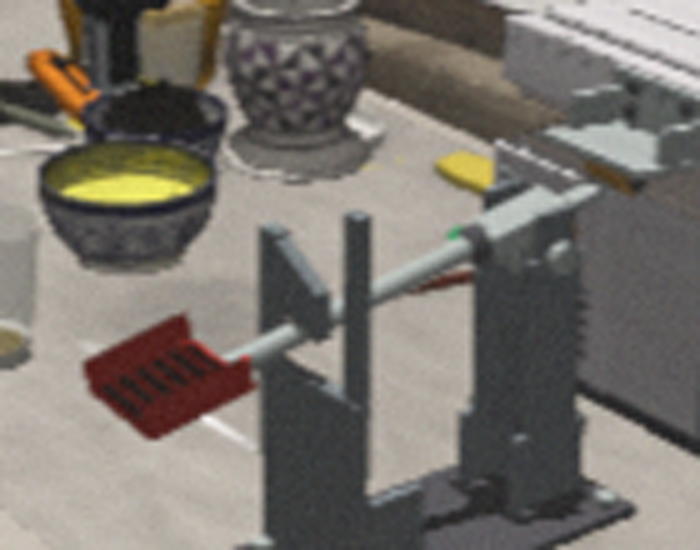

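The lever stays hooked behind the lip (310, 335), the lid is held up, and the arm is clear.

```bash
python3 -c "
from plant import ctrl
print(ctrl.sign_off())"
```

```text
the job is handed in; nothing more can be done
None
```

The kiln lid is propped ajar with its lever hooked behind the gate's lip and the arm clear; I handed the job in at about 10.4 s, and sign-off returned no verdict.

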